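Pack a pile of tested desk electronics into their cartons

ROBOT

A 6-joint arm with a two-finger parallel gripper is mounted at the origin on the work surface. World frame = base frame: x ahead of the robot, y to its left, z up, the work surface at z = 0. Lengths are in m, angles in rad, forces in N, time in s.
With the tool pointing down it reaches from about 0.3 to 0.85 m from the base axis. Payload 5.4 kg.
Tool frame: the origin (TCP) lies on the centre line of the jaws, within the pads' length; the fingertips stand 14 mm ahead of it and the grasp point (between the pads) lies 5 mm behind it; z points along the fingers, y is the line along which they close (so a half turn about z gives the same grasp; the last joint's range is limited). The gripper opens to 85 mm and grips with 20 to 120 N. Pads are 22 mm wide; open, the fingers measure 114 mm over their backs; the gripper's body (76 mm by 85 mm) begins 54 mm behind the grasp point. The pads swing forward as they close: fully open they stand 13 mm farther back than shut.
Start: joints at [-1.422, 0.158, 1.597, -0, 1.386, -0.21], TCP at [0.202, -0.538, 0.245] pointing down, gripper open.
Joint ranges: [-2.91, 2.91], [-0.94, 2.29], [0.18, 2.7], [-1.29, 4.43], [0.17, 2.64], [-3, 3]. Speed limits (rad/s): [2.57, 2.57, 3.14, 3.14, 3.14, 3.14].

INTERFACE

Orientations are given as a unit quaternion [x, y, z, w].
In Python, from rig import bot, read_camera gives the robot as it stands.
- The arm moves only by the tool carry_out, never from a script. Its argument "commands" is a list of rows, each a list of 3 entries, a list of its own where there are three numbers: the shift along the tool's x, y, z in m, then the turn, a rotation vector about the tool's x, y, z in rad, then the opening, from 0 (shut) to 1 (fully open). A call has exactly 8 rows; each row shifts and turns the commanded pose from where the row before left it, along the tool's axes as they then stand; what a row does not reach is not made up. A row lasts 1/10 s, in which the tool goes at most 50 mm and 8.59 degrees, less where a joint would pass 70% of its speed; a pose out of reach is approached as far as the arm can. A call is refused whole if a number of a shift passes 0.05 or a number of a turn 0.15, either way. A call with a gripper value outside its range is refused whole. The fingers move at their own pace and stop on an object; the grip force is fixed at half the most. Time passes only in rows, so rows that do not move let the fingers close, or fill a call up. It gives the time, the measured TCP pose, the force, the opening and the grip force at its end, in the units of the state.
- bot.state(): the state, without advancing time (a new reading comes with each control period).
- read_camera(name): name is "scene" or "side" or "wrist"; returns a dict with "image" (384x512x3 uint8, red, green, blue), "z_map" (384x512 float32, m along the optical axis (not along the pixel's ray), 0 where there is no reading), "fovy" (degrees; the focal length in pixels is half the picture's height over the tangent of half this angle, whatever the lens; pixels are square), "cx", "cy" (the principal point, pixels), "k1" (the pictures are not rectified: a ray, as slopes to the right and down, at radius r is drawn at 1 + k1 r^2 times it, then the intrinsics apply), "T" (4x4, takes a point from camera to world coordinates). Camera axes: x right, y down, z forward; pixel columns grow to the right and rows downward; lengths in m; the calibration is good to about 2 mm. A picture is of the moment at which its call begins.
- bot.job_done(): hands the job in; it is judged then, once.
The state is a dict: "clock": time; "q": joint angles; "qd": joint speeds; "joint_torque": joint torques, N m; "eef_pos": TCP position; "tcp_rot": TCP orientation; "contact_force": force on the tool from outside, world axes, zero at the start; "torque": the same for the moment, N m; "opening": finger opening in m; "grasp_force": force on a finger pad.
Only numpy, scipy, OpenCV 4.12 (cv2) and the standard library are available. Lean on these libraries where they do the work, as an engineer would, in place of code of your own. Each camera call takes 0.05 s, during which the arm holds its last target. There are 200 camera calls.

TASK

The tested desk kit stands piled up on the packing bench: a round speaker on a laptop power brick on a network switch on a docking station. Take the pile apart and lay each device in its own open carton, the one whose recess has the device's shape and size, right way up and lying flat at the bottom of the recess. Set the devices down rather than letting them drop, and do not tip any of them over.

Things in the scene. Friction and masses are not known exactly. Their poses are not given: they have to be found in the camera images.
- speaker: Round wireless speaker, grey fabric side and a black disc with a grey button on top: diameter 56 mm, height 44 mm, about 0.2 kg. At the start it is the top of the pile, standing on the power brick. Origin: centre of its underside; z up.
- brick: Laptop power brick without its lead, black plastic block: 46 mm (x) by 110 mm (y), 32 mm high, about 0.3 kg. At the start it lies roughly crosswise on the network switch, under the speaker; its ends stick out. Origin: centre of its underside; x across, y along its length, z up.
- switch: Five-port network switch in a white metal case with a row of ports on one long side: 60 mm (x) by 96 mm (y), 30 mm high, about 0.24 kg. At the start it lies on the docking station, under the brick. Origin: centre of its underside; x across, y along its length, z up; ports face -x.
- dock: Docking station, mid-grey aluminium bar with a dark port strip on one long side: 60 mm (x) by 150 mm (y), 34 mm high, about 0.36 kg. The bottom of the pile, lying loose on the bench; the whole pile is 140 mm high. Origin: centre of its underside; x across, y along its length, z up; ports face -x.
- carton_speaker: Open brown carton base, 122 x 122 mm outside, 34 mm high, fixed to the bench, filled by a grey pulp insert with its top 32 mm above the bench. It has one round recess, 72 mm in diameter. Dark foam recess floor 22 mm above the bench (10 mm deep). Origin: centre of the carton's underside, below the middle of the recess; z up.
- carton_brick: Open brown carton base, 112 (x) x 174 (y) mm outside, 34 mm high, fixed to the bench, filled by a grey pulp insert with its top 32 mm above the bench. It has one narrow oblong recess, 62 mm (x) by 126 mm (y), with a 34 mm wide finger scoop in each long side. Dark foam recess floor 22 mm above the bench (10 mm deep). Origin: centre of the carton's underside, below the middle of the recess; z up; y along the recess, x across; the device may go either way round.
- carton_switch: Open brown carton base, 126 (x) x 160 (y) mm outside, 34 mm high, fixed to the bench, filled by a grey pulp insert with its top 32 mm above the bench. It has one short, broad oblong recess, 76 mm (x) by 112 mm (y), with a 34 mm wide finger scoop in each long side. Dark foam recess floor 22 mm above the bench (10 mm deep). Origin: centre of the carton's underside, below the middle of the recess; z up; y along the recess, x across; the device may go either way round.
- carton_dock: Open brown carton base, 122 (x) x 212 (y) mm outside, 34 mm high, fixed to the bench, filled by a grey pulp insert with its top 32 mm above the bench. It has the longest oblong recess, 76 mm (x) by 166 mm (y), with a 34 mm wide finger scoop in each long side. Dark foam recess floor 22 mm above the bench (10 mm deep). Origin: centre of the carton's underside, below the middle of the recess; z up; y along the recess, x across; the device may go either way round.
Things that resemble listed ones, but are neither listed nor needed, are in the scene too. What is shaped like the carton_brick but blue or purple is not meant.

How it is judged:
By the outcome, as a careful person would: the job done as asked, in the order asked, and still so for the second after the job is handed in, with the robot touching nothing.
It also fails if it takes over 136 s, if anything falls off the work surface, if the arm or the gripper's body presses on something with over 40 N, if the wrist force passes 120 N, or if a joint passes its speed limit or range.

## Working session

There is one attempt and no reset: what is moved stays moved. The work goes in short steps, Python scripts to look and compute and a tool call to move; the robot and the scene stay as the last step left them, time stands still between calls to the robot, and variables do not carry over. Pictures are saved under pics/ and viewed, at most 14 in all, crops included, and the job is handed in when it is done.

Besides the shell and the picture viewer there is one more tool, called as name(argument=value, ...) on one line, values as JSON. carry_out: Moves the arm, as the interface text tells. Its arguments: {"type":"object","properties":{"commands":{"type":"array","items":{"type":"array"}}},"required":["commands"]}

```bash
ls; mkdir -p pics; cat > h.py <<'E'
import numpy as np, cv2, pickle
from rig import bot, read_camera
def snap(n,f):
    d=read_camera(n); pickle.dump(d,open(f'pics/{f}.pkl','wb')); cv2.imwrite(f'pics/{f}.png',d['image'][:,:,::-1]); return d
def load(f): return pickle.load(open(f'pics/{f}.pkl','rb'))
def K(d):
    f=192/np.tan(np.radians(d['fovy'])/2); return np.array([[f,0,d['cx']],[0,f,d['cy']],[0,0,1.]])
def rays(d,uv):
    p=cv2.undistortPoints(np.array(uv,float).reshape(-1,1,2),K(d),np.array([d['k1'],0,0,0,0.]),)[:,0] if False else None
    k=K(d); s=(np.array(uv,float).reshape(-1,2)-[k[0,2],k[1,2]])/k[0,0]
    t=s.copy()
    for _ in range(30): t=s/(1+d['k1']*(t**2).sum(1,keepdims=True))
    return np.c_[t,np.ones(len(t))]
def onz(d,uv,z):  # world points on plane z
    r=rays(d,uv)@d['T'][:3,:3].T; o=d['T'][:3,3]; return o+r*((z-o[2])/r[:,2])[:,None]
def cloud(d):
    v,u=np.mgrid[:384,:512]; r=rays(d,np.c_[u.ravel(),v.ravel()]); P=r*d['z_map'].reshape(-1,1)
    return (P@d['T'][:3,:3].T+d['T'][:3,3]).reshape(384,512,3)
E
python3 - <<'E'
from h import *
for n in ('scene','side','wrist'):
    d=snap(n,n+'0'); print(n,d['fovy'],d['k1'],d['T'].round(3).tolist())
print(bot.state())
ims=[cv2.imread(f'pics/{n}0.png') for n in ('side','wrist')]
cv2.imwrite('pics/sw0.png',cv2.resize(np.hstack(ims),(800,300)))
cv2.imwrite('pics/s0b.png',cv2.resize(cv2.imread('pics/scene0.png'),(800,600)))
E
```

```text
pics
scene 45.65425368090656 -0.14557969264903653 [[-0.168, 0.844, -0.508, 0.952], [0.986, 0.141, -0.092, 0.073], [-0.006, -0.517, -0.856, 0.93], [0.0, 0.0, 0.0, 1.0]]
side 46.835706191360785 -0.15900169316643267 [[-0.965, -0.159, 0.207, 0.203], [-0.26, 0.656, -0.709, 0.879], [-0.023, -0.738, -0.674, 0.916], [0.0, 0.0, 0.0, 1.0]]
wrist 62.36458267241847 -0.017512491157804726 [[0.352, -0.903, -0.247, 0.264], [-0.936, -0.34, -0.091, -0.515], [-0.001, 0.263, -0.965, 0.373], [0.0, 0.0, 0.0, 1.0]]
{'clock': 0.15, 'q': array([-1.42215670e+00,  1.58929198e-01,  1.59795269e+00,  5.08898353e-06,
        1.38617779e+00, -2.10082212e-01]), 'qd': array([-0.00095588, -0.00137809, -0.00377773, -0.00086099, -0.00076525,
        0.00123946]), 'joint_torque': array([-5.35112376e-04, -3.96376634e+01, -3.31785750e+01, -4.06324598e-04,
        5.46914860e-03, -1.05816454e-05]), 'eef_pos': array([ 0.201794  , -0.53795592,  0.24452419]), 'tcp_rot': array([ 9.83957725e-01,  1.78400271e-01,  2.50306317e-05, -7.33089415e-04]), 'contact_force': array([-0.31926854,  0.40905309, -0.25722873]), 'torque': array([0.04174058, 0.01428844, 0.04654888]), 'grasp_force': 0.0, 'opening': 0.08524615421506877}
```

View pics/s0b.png

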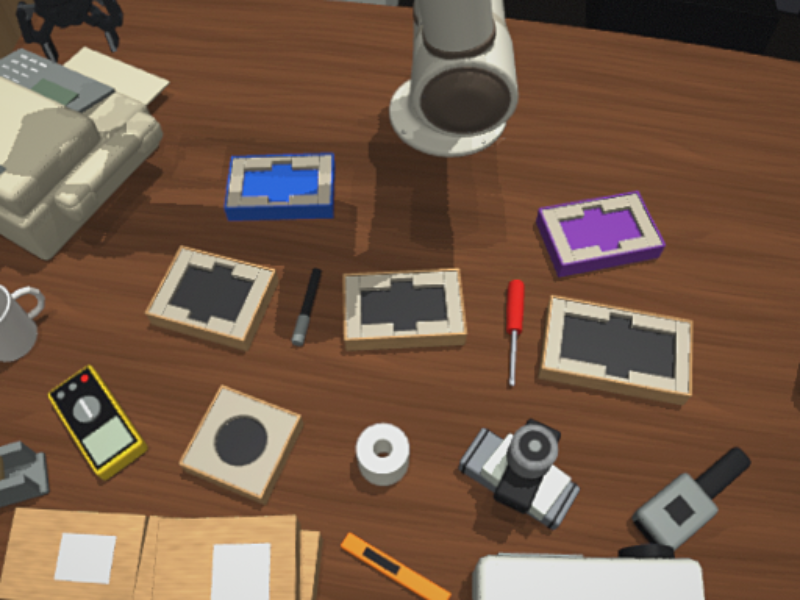

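View pics/sw0.png

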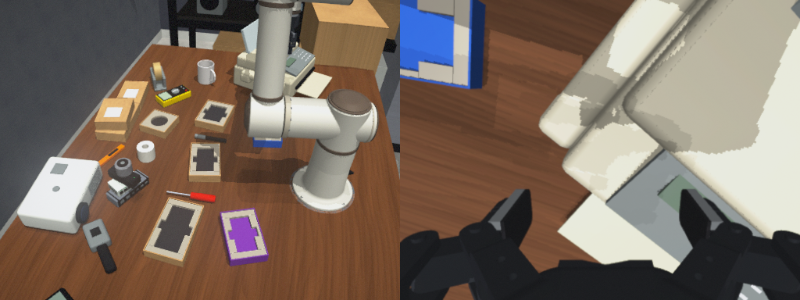

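The scene view shows, in 800x600 pixels, the pile at about (522,460). The cartons are at (212,297) for the switch, (405,310) brick, (618,348) dock and (240,443) speaker. The blue and purple ones are decoys. The side view agrees.

```bash
cat > m.py <<'E'
from h import *
import sys
def comp(C,uv,lo,hi,rad=0.13):
    c=C[uv[1],uv[0]]; m=((C[...,2]>lo)&(C[...,2]<hi)&(np.hypot(C[...,0]-c[0],C[...,1]-c[1])<rad)).astype(np.uint8)
    return m
def rect(P):
    (c,s,a)=cv2.minAreaRect((P[:,:2]*1000).astype(np.float32)); 
    # angle of long side
    if s[0]<s[1]: a+=90; s=s[::-1]
    return np.round(c,1),np.round(s,1),round((a+90)%180-90,1)
E
python3 - <<'E'
from m import *
for f in ('scene0','side0'):
    d=load(f); C=cloud(d)
    ctr={'switch':(212,297),'brick':(405,310),'dock':(618,348),'speaker':(240,443),'pile':(533,447)}
    D=load('scene0'); CD=cloud(D)
    for n,(u,v) in ctr.items():
        c=CD[int(v*.64),int(u*.64)]; print(f,n,c.round(3))
        if n=='pile':
            for lo,hi in ((.134,.146),(.088,.102),(.058,.069),(.028,.039)):
                m=(C[...,2]>lo)&(C[...,2]<hi)&(np.hypot(*(C[...,:2]-c[:2]).transpose(2,0,1))<.1)
                print('  ',lo,m.sum(),*rect(C[m]), np.median(C[m][:,2]).round(4))
        else:
            m=((C[...,2]>.027)&(C[...,2]<.04)&(np.hypot(*(C[...,:2]-c[:2]).transpose(2,0,1))<.12)).astype(np.uint8)
            k,l,st,_=cv2.connectedComponentsWithStats(m); i=1+st[1:,4].argmax()
            print('  rim',*rect(C[l==i]))
            m=((C[...,2]<.026)&(C[...,2]>.017)&(np.hypot(*(C[...,:2]-c[:2]).transpose(2,0,1))<.1)).astype(np.uint8)
            m=cv2.erode(m,np.ones((2,2),np.uint8))
            k,l,st,_=cv2.connectedComponentsWithStats(m); i=1+st[1:,4].argmax()
            print('  floor',*rect(C[l==i]), np.median(C[l==i][:,2]).round(4))
s=cv2.imread('pics/scene0.png')[255:350,280:385]; cv2.imwrite('pics/pilecrop.png',cv2.resize(s,None,fx=5,fy=5,interpolation=cv2.INTER_CUBIC))
E
```

```text
scene0 switch [ 0.46  -0.299  0.023]
  rim [ 456.7 -298.4] [163.  129.7] 82.9
  floor [ 453.8 -299.7] [107.6 100.2] 84.9 0.0228
scene0 brick [ 0.432 -0.008  0.021]
  rim [429.4 -11.6] [172.  115.8] -77.3
  floor [426.8  -9.5] [123.8  85.3] -79.1 0.0225
scene0 dock [0.445 0.305 0.023]
  rim [446.7 304.6] [212.6 125.9] 87.0
  floor [443.5 307.3] [162.2  99. ] 87.4 0.0223
scene0 speaker [ 0.674 -0.193  0.023]
  rim [ 672.3 -190.7] [125.4 124. ] -11.6
  floor [ 671.9 -191.8] [67.5 63.9] -50.5 0.0231
scene0 pile [0.659 0.179 0.143]
   0.134 701 [657.  180.1] [53.9 53.4] 6.7 0.1403
   0.088 575 [661.7 181.2] [110.9  46. ] -17.3 0.096
   0.058 645 [664.9 183.3] [95.8 60.1] 60.6 0.0643
   0.028 762 [661.2 177.4] [150.7  68.8] 65.2 0.0342
side0 switch [ 0.46  -0.299  0.023]
  rim [ 459.  -298.7] [166.9 129. ] 84.0
  floor [ 459.9 -303.4] [98.7 93.1] 78.7 0.023
side0 brick [ 0.432 -0.008  0.021]
  rim [432.1 -11.3] [180.9 112. ] -77.0
  floor [432.3 -16.4] [120.4  84.5] -72.5 0.0228
side0 dock [0.445 0.305 0.023]
  rim [448.6 305.1] [217.3 124.7] 87.1
  floor [448.6 302.3] [162.4 100.9] 89.1 0.0224
side0 speaker [ 0.674 -0.193  0.023]
  rim [ 676.9 -190.4] [130.8 128. ] 78.4
  floor [ 677.1 -212.7] [26.3 17.2] -53.1 0.0236
side0 pile [0.659 0.179 0.143]
   0.134 289 [658.2 183.1] [55.6 53.7] -66.3 0.1409
   0.088 316 [662.5 185.2] [110.1  45.3] -15.5 0.096
   0.058 247 [658.5 199.5] [94.8 77.6] 47.2 0.0641
   0.028 402 [661.3 180.1] [150.5  67.3] 63.2 0.0342
```

View pics/pilecrop.png

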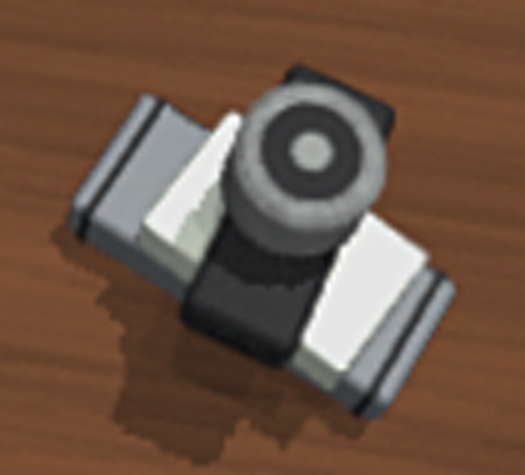

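```bash
cat > plan.py <<'E'
from h import *
from scipy.spatial.transform import Rotation as Ro
def plan(wps,step=.035,rot=.12):
    """wps: (x,y,z,heading_deg of tool x,opening[,step]); prints rows in fives"""
    s=bot.state(); p=np.array(s['eef_pos']); X=Ro.from_quat(s['tcp_rot']).as_matrix()[:,0]; h=np.arctan2(X[1],X[0])
    rows=[]
    for w in wps:
        t=np.array(w[:3]); st=w[5] if len(w)>5 else step; dh=np.radians(w[3])-h; dh=(dh+np.pi)%(2*np.pi)-np.pi
        H0,hT=h,h+dh
        n=max(1,int(np.ceil(max(np.linalg.norm(t-p)/st,abs(dh)/rot))))
        p0=p.copy()
        for i in range(1,n+1):
            tp=p0+(t-p0)*i/n; th=H0+dh*i/n
            B=np.array([[np.cos(h),np.sin(h),0],[np.sin(h),-np.cos(h),0],[0,0,-1]])
            sh=np.round(B.T@(tp-p),3); tu=round(h-th,2); p=p+B@sh; h-=tu
            rows.append([[float(a)+0. for a in sh],[0,0,float(tu)+0.],w[4]])
    while len(rows)%8: rows.append([[0,0,0],[0,0,0],wps[-1][4]])
    for i in range(0,len(rows),8): print(str(rows[i:i+8]).replace(' ',''))
    print('end',p.round(4),np.degrees(h).round(1))
def st():
    s=bot.state(); X=Ro.from_quat(s['tcp_rot']).as_matrix(); print('t',round(s['clock'],2),'p',s['eef_pos'].round(4),'h',np.degrees(np.arctan2(X[1,0],X[0,0])).round(1),'zax',X[:,2].round(3),'F',s['contact_force'].round(1),'op',round(s['opening'],4),'g',round(s['grasp_force'],1),'q6',s['q'][5].round(2))
E
python3 - <<'E'
from plan import *
C=cloud(load('scene0')); m=(np.hypot(C[...,0]-.66,C[...,1]-.18)<.25)&(C[...,2]>.03)
for x in np.arange(.5,.9,.04):
    print(round(x,2),[int(1000*C[...,2][m&(abs(C[...,0]-x)<.02)&(abs(C[...,1]-y)<.02)].max(initial=0)) for y in np.arange(-.02,.4,.04)])
plan([(.6575,.1815,.26,60,1),(.6575,.1815,.20,60,1)],step=.045)
E
```

```text
0.5 [0, 38, 0, 0, 0, 36, 37, 37, 37, 36, 38]
0.54 [0, 0, 0, 0, 0, 0, 0, 0, 0, 0, 0]
0.58 [0, 0, 0, 0, 0, 0, 0, 0, 0, 0, 0]
0.62 [58, 59, 0, 37, 136, 144, 133, 0, 0, 0, 37]
0.66 [61, 60, 0, 38, 142, 145, 143, 37, 0, 38, 42]
0.7 [58, 59, 0, 0, 100, 142, 68, 37, 0, 39, 42]
0.74 [0, 0, 0, 0, 0, 0, 0, 76, 82, 88, 87]
0.78 [0, 0, 0, 0, 89, 90, 88, 88, 89, 90, 90]
0.82 [0, 0, 0, 0, 89, 89, 90, 89, 88, 87, 0]
0.86 [0, 0, 0, 0, 0, 0, 0, 0, 0, 0, 0]
[[[0.036,-0.027,-0.001],[0,0,-0.04],1],[[0.037,-0.026,-0.001],[0,0,-0.03],1],[[0.037,-0.024,0.0],[0,0,-0.04],1],[[0.039,-0.023,-0.001],[0,0,-0.03],1],[[0.039,-0.022,-0.001],[0,0,-0.04],1],[[0.04,-0.02,-0.001],[0,0,-0.04],1],[[0.041,-0.019,-0.001],[0,0,-0.03],1],[[0.041,-0.017,-0.001],[0,0,-0.04],1]]
[[[0.042,-0.016,0.0],[0,0,-0.04],1],[[0.042,-0.014,-0.001],[0,0,-0.03],1],[[0.043,-0.012,-0.001],[0,0,-0.04],1],[[0.044,-0.011,-0.001],[0,0,-0.03],1],[[0.044,-0.01,-0.001],[0,0,-0.04],1],[[0.044,-0.008,0.0],[0,0,-0.04],1],[[0.044,-0.006,-0.001],[0,0,-0.03],1],[[0.045,-0.005,-0.001],[0,0,-0.04],1]]
[[[0.044,-0.003,-0.001],[0,0,-0.04],1],[[0.045,-0.001,-0.001],[0,0,-0.03],1],[[0.045,0.0,0.0],[0,0,-0.04],1],[[0.0,0.0,0.03],[0,0,0.0],1],[[0.0,0.0,0.03],[0,0,0.0],1],[[0,0,0],[0,0,0],1],[[0,0,0],[0,0,0],1],[[0,0,0],[0,0,0],1]]
end [0.6574 0.1814 0.1995] 60.1
```

carry_out(commands=[[[0.036,-0.027,-0.001],[0,0,-0.04],1],[[0.037,-0.026,-0.001],[0,0,-0.03],1],[[0.037,-0.024,0.0],[0,0,-0.04],1],[[0.039,-0.023,-0.001],[0,0,-0.03],1],[[0.039,-0.022,-0.001],[0,0,-0.04],1],[[0.04,-0.02,-0.001],[0,0,-0.04],1],[[0.041,-0.019,-0.001],[0,0,-0.03],1],[[0.041,-0.017,-0.001],[0,0,-0.04],1]])

```text
clock: 0.95
eef_pos: [0.3944, -0.2336, 0.2522]
tcp_rot: [0.948, 0.319, 0.0, 0.0]
contact_force: [0.8, -0.6, -1.1]
opening: 0.0853
grasp_force: 0.0
```

carry_out(commands=[[[0.042,-0.016,0.0],[0,0,-0.04],1],[[0.042,-0.014,-0.001],[0,0,-0.03],1],[[0.043,-0.012,-0.001],[0,0,-0.04],1],[[0.044,-0.011,-0.001],[0,0,-0.03],1],[[0.044,-0.01,-0.001],[0,0,-0.04],1],[[0.044,-0.008,0.0],[0,0,-0.04],1],[[0.044,-0.006,-0.001],[0,0,-0.03],1],[[0.045,-0.005,-0.001],[0,0,-0.04],1]])

```text
clock: 1.75
eef_pos: [0.5862, 0.0695, 0.258]
tcp_rot: [0.891, 0.453, -0.0, -0.0]
contact_force: [0.6, -0.2, 0.6]
opening: 0.0851
grasp_force: 0.0
```

```bash
python3 - <<'E'
from plan import *
st()
plan([(.6575,.1815,.20,60,1,.045),(.6575,.1815,.124,60,1,.025),(.6575,.1815,.124,60,0),(.6575,.1815,.124,60,0)])
E
```

```text
t 1.75 p [0.5862 0.0695 0.258 ] h 53.9 zax [-0.001 -0.    -1.   ] F [ 0.6 -0.2  0.6] op 0.0851 g 0.0 q6 0.54
[[[0.033,-0.002,0.014],[0,0,-0.03],1],[[0.033,-0.001,0.015],[0,0,-0.02],1],[[0.033,-0.001,0.014],[0,0,-0.03],1],[[0.034,0.001,0.015],[0,0,-0.03],1],[[0.0,0.0,0.019],[0,0,0.0],1],[[0.0,0.0,0.019],[0,0,0.0],1],[[0.0,0.0,0.019],[0,0,0.0],1],[[0.0,0.0,0.019],[0,0,0.0],1]]
[[[0.0,0.0,0.0],[0,0,0.0],0],[[0.0,0.0,0.0],[0,0,0.0],0],[[0,0,0],[0,0,0],0],[[0,0,0],[0,0,0],0],[[0,0,0],[0,0,0],0],[[0,0,0],[0,0,0],0],[[0,0,0],[0,0,0],0],[[0,0,0],[0,0,0],0]]
end [0.6577 0.1817 0.124 ] 60.2
```

carry_out(commands=[[[0.033,-0.002,0.014],[0,0,-0.03],1],[[0.033,-0.001,0.015],[0,0,-0.02],1],[[0.033,-0.001,0.014],[0,0,-0.03],1],[[0.034,0.001,0.015],[0,0,-0.03],1],[[0,0,0.019],[0,0,0],1],[[0,0,0.019],[0,0,0],1],[[0,0,0.019],[0,0,0],1],[[0,0,0.019],[0,0,0],1]])

```text
clock: 2.55
eef_pos: [0.657, 0.18, 0.1229]
tcp_rot: [0.866, 0.501, -0.0, -0.0]
contact_force: [0.6, 0.4, -0.2]
opening: 0.0855
grasp_force: 0.0
```

```bash
python3 - <<'E'
from plan import *
st()
d=snap('wrist','w1'); e=snap('side','sd1')
k=cv2.resize(e['image'][170:300,110:250],(560,520)); w=cv2.resize(d['image'],(693,520))
cv2.imwrite('pics/c1.png',cv2.resize(np.hstack([k,w]),(800,332))[:,:,::-1])
E
```

```text
t 2.55 p [0.657  0.18   0.1229] h 60.1 zax [-0.001 -0.    -1.   ] F [ 0.6  0.4 -0.2] op 0.0855 g 0.0 q6 0.61
```

View pics/c1.png

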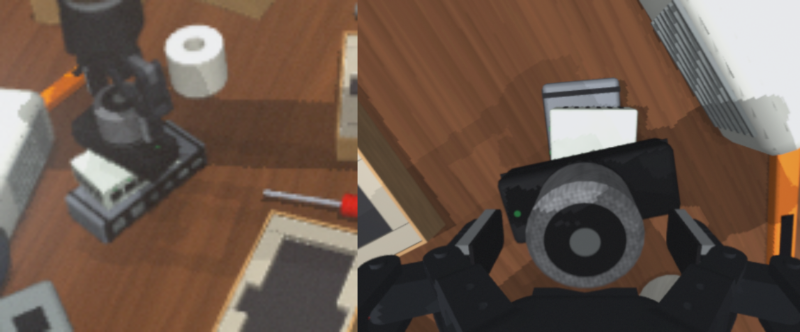

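The speaker at (585,240) sits centred between the fingers at (480,250) and (690,250). I'll close on it.

carry_out(commands=[[[0,0,0],[0,0,0],0],[[0,0,0],[0,0,0],0],[[0,0,0],[0,0,0],0],[[0,0,0],[0,0,0],0],[[0,0,0],[0,0,0],0],[[0,0,0],[0,0,0],0],[[0,0,0],[0,0,0],0],[[0,0,0],[0,0,0],0]])

```text
clock: 3.45
eef_pos: [0.6584, 0.1801, 0.1264]
tcp_rot: [0.866, 0.501, 0.001, 0.001]
contact_force: [-1.6, -0.7, 6.4]
opening: 0.0542
grasp_force: 64.2
```

```bash
python3 - <<'E'
from plan import *
st()
plan([(.657,.18,.14,60,0,.01),(.657,.18,.17,60,0,.02),(.675,-.1905,.15,60,0,.03),(.675,-.1905,.065,60,0,.025)])
E
```

```text
t 3.45 p [0.6584 0.1801 0.1264] h 60.1 zax [ 0.003  0.    -1.   ] F [-1.6 -0.7  6.4] op 0.0542 g 64.2 q6 0.61
[[[0.0,-0.001,-0.007],[0,0,0.0],0],[[-0.001,0.0,-0.007],[0,0,0.0],0],[[0.0,0.0,-0.015],[0,0,0.0],0],[[0.0,0.0,-0.015],[0,0,0.0],0],[[-0.024,0.015,0.002],[0,0,0.0],0],[[-0.024,0.016,0.001],[0,0,0.0],0],[[-0.024,0.015,0.002],[0,0,0.0],0],[[-0.024,0.016,0.001],[0,0,0.0],0]]
[[[-0.024,0.015,0.002],[0,0,0.0],0],[[-0.024,0.015,0.001],[0,0,0.0],0],[[-0.024,0.016,0.002],[0,0,0.0],0],[[-0.024,0.015,0.002],[0,0,0.0],0],[[-0.024,0.016,0.001],[0,0,0.0],0],[[-0.024,0.015,0.002],[0,0,0.0],0],[[-0.024,0.015,0.001],[0,0,0.0],0],[[-0.024,0.016,0.002],[0,0,0.0],0]]
[[[-0.024,0.015,0.001],[0,0,0.0],0],[[0.0,0.0,0.021],[0,0,0.0],0],[[0.0,0.0,0.022],[0,0,0.0],0],[[0.0,0.0,0.021],[0,0,0.0],0],[[0.0,0.0,0.021],[0,0,0.0],0],[[0,0,0],[0,0,0],0],[[0,0,0],[0,0,0],0],[[0,0,0],[0,0,0],0]]
end [ 0.6748 -0.1904  0.0654] 60.1
```

carry_out(commands=[[[0,0,-0.01],[0,0,0],0],[[0,0,-0.01],[0,0,0],0],[[0,0,-0.015],[0,0,0],0],[[0,0,-0.015],[0,0,0],0],[[-0.012,0.008,0],[0,0,0],0],[[-0.024,0.016,0],[0,0,0],0],[[-0.024,0.015,0],[0,0,0],0],[[-0.024,0.016,0],[0,0,0],0]])

```text
clock: 4.25
eef_pos: [0.6629, 0.0776, 0.1741]
tcp_rot: [0.866, 0.501, -0.0, 0.0]
contact_force: [0.5, -0.3, -2.3]
opening: 0.054
grasp_force: 63.8
```

carry_out(commands=[[[-0.024,0.015,0],[0,0,0],0],[[-0.024,0.015,0],[0,0,0],0],[[-0.024,0.016,0],[0,0,0],0],[[-0.024,0.015,0],[0,0,0],0],[[-0.024,0.016,0],[0,0,0],0],[[-0.024,0.015,0],[0,0,0],0],[[-0.024,0.015,0],[0,0,0],0],[[-0.024,0.016,0],[0,0,0],0]])

```text
clock: 5.05
eef_pos: [0.6734, -0.1504, 0.174]
tcp_rot: [0.866, 0.5, -0.0, -0.0]
contact_force: [0.7, 1.0, -2.1]
opening: 0.054
grasp_force: 63.8
```

```bash
python3 - <<'E'
from plan import *
st()
d=snap('scene','s2'); cv2.imwrite('pics/s2b.png',cv2.resize(d['image'][180:384,80:400],(800,510))[:,:,::-1])
plan([(.675,-.1905,.15,60,0,.03),(.675,-.1905,.065,60,0,.02)])
E
```

```text
t 5.05 p [ 0.6734 -0.1504  0.174 ] h 60.1 zax [-0.001 -0.    -1.   ] F [ 0.7  1.  -2.1] op 0.054 g 63.8 q6 0.13
[[[-0.015,0.009,0.012],[0,0,0.0],0],[[-0.014,0.01,0.012],[0,0,0.0],0],[[0.0,0.0,0.017],[0,0,0.0],0],[[0.0,0.0,0.017],[0,0,0.0],0],[[0.0,0.0,0.017],[0,0,0.0],0],[[0.0,0.0,0.017],[0,0,0.0],0],[[0.0,0.0,0.017],[0,0,0.0],0],[[0,0,0],[0,0,0],0]]
end [ 0.6752 -0.1904  0.0652] 59.9
```

View pics/s2b.png

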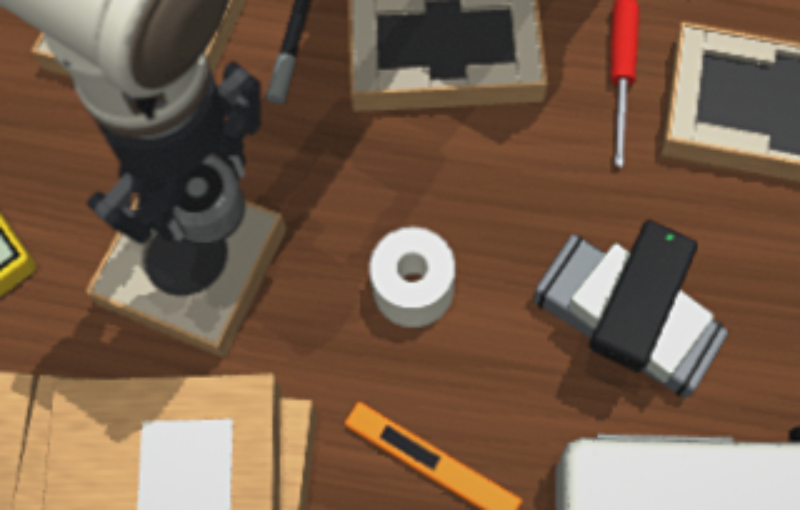

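carry_out(commands=[[[-0.015,0.009,0.012],[0,0,0],0],[[-0.014,0.01,0.012],[0,0,0],0],[[0,0,0.017],[0,0,0],0],[[0,0,0.017],[0,0,0],0],[[0,0,0.017],[0,0,0],0],[[0,0,0.017],[0,0,0],0],[[0,0,0.017],[0,0,0],0],[[0,0,0],[0,0,0],0]])

```text
clock: 5.9
eef_pos: [0.6739, -0.1813, 0.0611]
tcp_rot: [0.865, 0.501, -0.002, -0.003]
contact_force: [-0.9, -0.3, -3.4]
opening: 0.0542
grasp_force: 64.0
```

```bash
python3 - <<'E'
from plan import *
st()
d=snap('scene','s3'); a=cv2.resize(d['image'][220:340,90:220],(433,400))
e=snap('side','sd3'); b=cv2.resize(e['image'][120:210,150:260],(367,400),)
cv2.imwrite('pics/c3.png',np.hstack([a,b])[:,:,::-1])
C=cloud(d); m=(C[...,2]>.084)&(C[...,2]<.107)&(np.hypot(C[...,0]-.661,C[...,1]-.181)<.1); print('brick',rect(C[m]) if 0 else None)
from m import rect
print(rect(C[m]))
E
```

```text
t 5.9 p [ 0.6739 -0.1813  0.0611] h 60.1 zax [-0.006  0.003 -1.   ] F [-0.9 -0.3 -3.4] op 0.0542 g 64.0 q6 0.09
brick None
(array([661.9, 181.3]), array([111.2,  46. ]), -17.7)
```

View pics/c3.png

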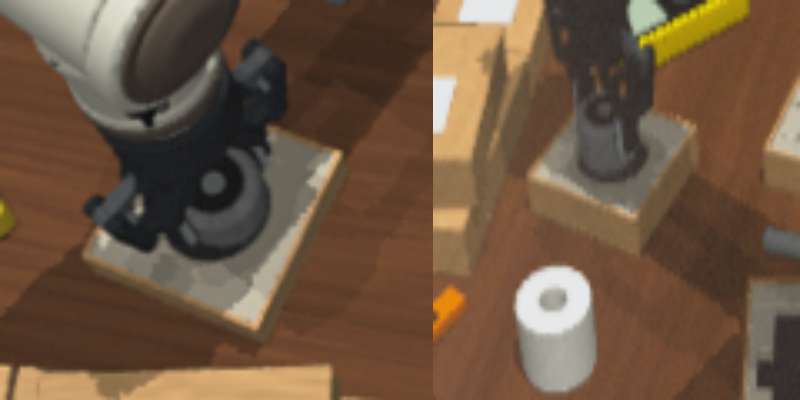

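The side view shows the speaker down at the recess, and it sits about 9 mm off towards +y. I'll lift a little and re-centre.

carry_out(commands=[[[0,0,-0.01],[0,0,0],0],[[0,0,-0.003],[0,0,0],0],[[0,0,0],[0,0,0],0],[[-0.004,0.003,0],[0,0,0],0],[[-0.004,0.002,0],[0,0,0],0],[[0,0,0],[0,0,0],0],[[0,0,0],[0,0,0],0],[[0,0,0],[0,0,0],0]])

```text
clock: 6.8
eef_pos: [0.6763, -0.1921, 0.078]
tcp_rot: [0.866, 0.501, -0.0, -0.0]
contact_force: [-0.8, 0.2, -2.2]
opening: 0.0541
grasp_force: 64.0
```

```bash
python3 - <<'E'
from plan import *
st()
d=snap('scene','s4'); C=cloud(d)
p=bot.state()['eef_pos']; m=(C[...,2]>.082)&(C[...,2]<.105)&(np.hypot(C[...,0]-p[0],C[...,1]-p[1])<.05)
print(p, C[m].mean(0), np.sort(C[m][:,2])[::60].round(3))
a=cv2.resize(d['image'][240:340,90:220],(780,600)); cv2.imwrite('pics/c4.png',a[:,:,::-1])
E
```

```text
t 6.8 p [ 0.6763 -0.1921  0.078 ] h 60.1 zax [-0.  0. -1.] F [-0.8  0.2 -2.2] op 0.0541 g 64.0 q6 0.07
[ 0.676292   -0.19206296  0.0780887 ] [ 0.6792005  -0.18375689  0.09196713] [0.082 0.089 0.091 0.092 0.092 0.093 0.093 0.094 0.096]
```

View pics/c4.png

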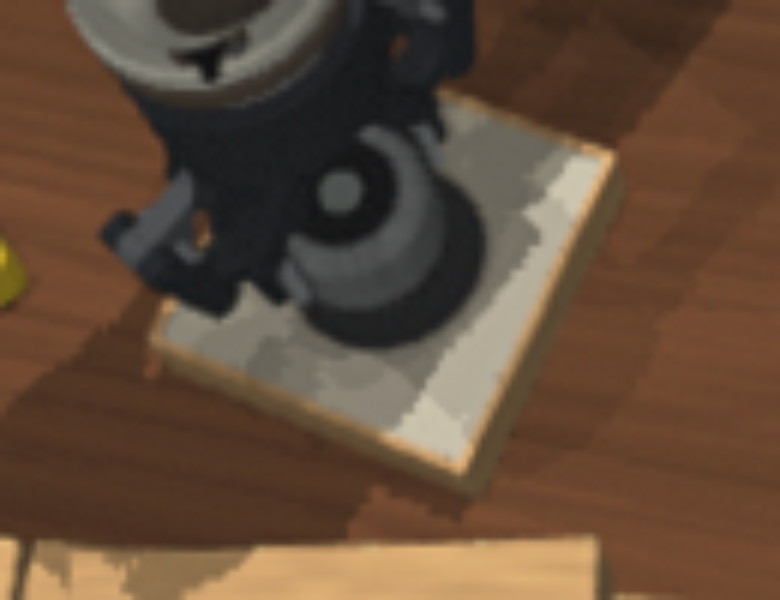

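```bash
python3 - <<'E'
from plan import *
d=load('s4'); print(onz(d,[[90+340/6,240+190/6]],.092))
plan([(.675,-.191,.060,60,0,.006),(.675,-.191,.0535,60,0,.002)])
E
```

```text
[[ 0.67444735 -0.19195392  0.092     ]]
[[[0.0,0.0,0.005],[0,0,0.0],0],[[0.0,-0.001,0.004],[0,0,0.0],0],[[0.0,0.0,0.005],[0,0,0.0],0],[[0.0,-0.001,0.004],[0,0,0.0],0],[[0.0,0.0,0.002],[0,0,0.0],0],[[0.0,0.0,0.001],[0,0,0.0],0],[[0.0,0.0,0.002],[0,0,0.0],0],[[0.0,0.0,0.002],[0,0,0.0],0]]
end [ 0.6746 -0.1911  0.0531] 60.1
```

carry_out(commands=[[[0,0,0.005],[0,0,0],0],[[0,0,0.004],[0,0,0],0],[[0,0,0.005],[0,0,0],0],[[0,0,0.004],[0,0,0],0],[[0,0,0.002],[0,0,0],0],[[0,0,0.002],[0,0,0],0],[[0,0,0],[0,0,0],0],[[0,0,0],[0,0,0],0]])

```text
clock: 7.65
eef_pos: [0.6765, -0.1922, 0.0564]
tcp_rot: [0.866, 0.501, 0.0, 0.0]
contact_force: [0.8, 0.4, -1.7]
opening: 0.0538
grasp_force: 64.0
```

carry_out(commands=[[[0,0,0.001],[0,0,0],0],[[0,0,0.001],[0,0,0],0],[[0,0,0.001],[0,0,0],0],[[0,0,0],[0,0,0],0],[[0,0,0],[0,0,0],0],[[0,0,0],[0,0,0],0],[[0,0,0],[0,0,0],0],[[0,0,0],[0,0,0],0]])

```text
clock: 8.45
eef_pos: [0.6764, -0.1922, 0.0534]
tcp_rot: [0.866, 0.501, 0.0, 0.0]
contact_force: [-0.1, 0.4, -2.9]
opening: 0.0543
grasp_force: 64.0
```

carry_out(commands=[[[0,0,0.001],[0,0,0],0],[[0,0,0.001],[0,0,0],0],[[0,0,0],[0,0,0],0],[[0,0,0],[0,0,0],0],[[0,0,0],[0,0,0],0],[[0,0,0],[0,0,0],0],[[0,0,0],[0,0,0],0],[[0,0,0],[0,0,0],0]])

```text
clock: 9.25
eef_pos: [0.6766, -0.1922, 0.0524]
tcp_rot: [0.866, 0.501, 0.0, 0.0]
contact_force: [-4.4, 0.7, 5.4]
opening: 0.054
grasp_force: 64.8
```

carry_out(commands=[[[0,0,0],[0,0,0],0.8],[[0,0,0],[0,0,0],0.9],[[0,0,0],[0,0,0],0.95],[[0,0,0],[0,0,0],0.95],[[0,0,0],[0,0,0],0.95],[[0,0,-0.02],[0,0,0],0.95],[[0,0,-0.03],[0,0,0],0.95],[[0,0,-0.04],[0,0,0],0.95]])

```text
clock: 10.05
eef_pos: [0.675, -0.1915, 0.1398]
tcp_rot: [0.866, 0.501, -0.001, -0.002]
contact_force: [1.3, 0.5, 0.6]
opening: 0.0813
grasp_force: 0.0
```

```bash
python3 - <<'E'
from plan import *
st()
plan([(.6764,-.1922,.19,75,1,.04),(.662,.182,.19,164,1,.045),(.662,.182,.125,163.5,1,.03)])
E
```

```text
t 10.05 p [ 0.675  -0.1915  0.1398] h 60.1 zax [-0.004  0.002 -1.   ] F [1.3 0.5 0.6] op 0.0813 g 0.0 q6 0.07
[[[0.0,0.001,-0.017],[0,0,-0.09],1],[[0.0,0.0,-0.016],[0,0,-0.08],1],[[0.0,0.001,-0.017],[0,0,-0.09],1],[[0.028,-0.009,0.0],[0,0,-0.12],1],[[0.028,-0.005,0.0],[0,0,-0.12],1],[[0.029,-0.002,0.0],[0,0,-0.12],1],[[0.028,0.002,0.0],[0,0,-0.12],1],[[0.029,0.005,0.0],[0,0,-0.12],1]]
[[[0.027,0.009,0.0],[0,0,-0.12],1],[[0.027,0.011,0.0],[0,0,-0.12],1],[[0.024,0.015,0.0],[0,0,-0.12],1],[[0.023,0.018,0.0],[0,0,-0.12],1],[[0.021,0.02,0.0],[0,0,-0.12],1],[[0.018,0.022,0.0],[0,0,-0.11],1],[[0.015,0.025,0.0],[0,0,-0.12],1],[[0.012,0.026,0.0],[0,0,-0.12],1]]
[[[0.0,0.0,0.022],[0,0,0.0],1],[[0.0,0.0,0.021],[0,0,0.0],1],[[0.0,0.0,0.022],[0,0,0.01],1],[[0,0,0],[0,0,0],1],[[0,0,0],[0,0,0],1],[[0,0,0],[0,0,0],1],[[0,0,0],[0,0,0],1],[[0,0,0],[0,0,0],1]]
end [0.6623 0.1821 0.1248] 163.2
```

carry_out(commands=[[[0,0.001,-0.017],[0,0,-0.09],1],[[0,0,-0.016],[0,0,-0.08],1],[[0,0.001,-0.017],[0,0,-0.09],1],[[0.028,-0.009,0],[0,0,-0.12],1],[[0.028,-0.005,0],[0,0,-0.12],1],[[0.029,-0.002,0],[0,0,-0.12],1],[[0.028,0.002,0],[0,0,-0.12],1],[[0.029,0.005,0],[0,0,-0.12],1]])

```text
clock: 10.85
eef_pos: [0.6722, -0.0477, 0.1913]
tcp_rot: [0.576, 0.817, 0.0, 0.0]
contact_force: [0.6, -0.0, -0.5]
opening: 0.0854
grasp_force: 0.0
```

carry_out(commands=[[[0.027,0.009,0],[0,0,-0.12],1],[[0.027,0.011,0],[0,0,-0.12],1],[[0.024,0.015,0],[0,0,-0.12],1],[[0.023,0.018,0],[0,0,-0.12],1],[[0.021,0.02,0],[0,0,-0.12],1],[[0.018,0.022,0],[0,0,-0.11],1],[[0.015,0.025,0],[0,0,-0.12],1],[[0.012,0.026,0],[0,0,-0.12],1]])

```text
clock: 11.65
eef_pos: [0.6636, 0.1826, 0.1913]
tcp_rot: [0.138, 0.99, 0.0, 0.0]
contact_force: [0.9, 0.4, 0.5]
opening: 0.0853
grasp_force: 0.0
```

```bash
python3 - <<'E'
from plan import *
st()
d=snap('wrist','w5'); s=snap('scene','s5')
a=cv2.resize(d['image'],(500,375)); b=cv2.resize(s['image'][220:340,100:212],(300,321)); b=cv2.copyMakeBorder(b,0,54,0,0,0)
cv2.imwrite('pics/c5.png',np.hstack([a,b])[:,:,::-1])
from m import rect
for n in (d,s):
    C=cloud(n); m=(C[...,2]>.09)&(C[...,2]<.1)&(np.hypot(C[...,0]-.662,C[...,1]-.182)<.07); print(m.sum(),rect(C[m]))
C=cloud(s); m=(C[...,2]>.058)&(C[...,2]<.072)&(np.hypot(C[...,0]-.675,C[...,1]+.191)<.04); print('spk',m.sum(),C[m].mean(0),np.median(C[m][:,2]))
plan([(.662,.182,.15,163,1,.04),(.662,.182,.089,163,1,.03)])
E
```

```text
t 11.65 p [0.6636 0.1826 0.1913] h 164.1 zax [ 0.  0. -1.] F [0.9 0.4 0.5] op 0.0853 g 0.0 q6 -1.2
8653 (array([661.5, 182.1]), array([109.4,  45.8]), -17.3)
1314 (array([661.7, 181.2]), array([110.7,  45.7]), -17.6)
spk 591 [ 0.67653954 -0.19072007  0.06653411] 0.06674904184558528
[[[0.0,-0.002,0.021],[0,0,0.01],1],[[0.0,-0.001,0.02],[0,0,0.01],1],[[0.0,0.0,0.02],[0,0,0.0],1],[[0.0,0.0,0.021],[0,0,0.0],1],[[0.0,0.0,0.02],[0,0,0.0],1],[[0,0,0],[0,0,0],1],[[0,0,0],[0,0,0],1],[[0,0,0],[0,0,0],1]]
end [0.6622 0.1822 0.0892] 163.0
```

View pics/c5.png

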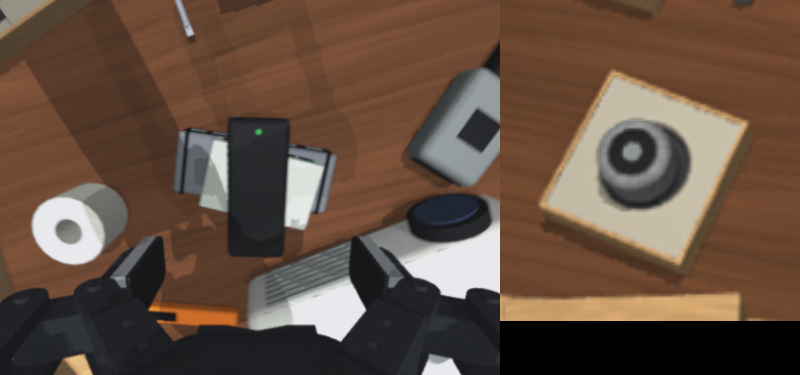

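The wrist view shows the brick at (258,187) centred between the fingers. The right-hand view shows the speaker seated in its recess, with its top at 66 mm.

carry_out(commands=[[[0,-0.002,0.021],[0,0,0.01],1],[[0,-0.001,0.02],[0,0,0.01],1],[[0,0,0.02],[0,0,0],1],[[0,0,0.021],[0,0,0],1],[[0,0,0.02],[0,0,0],1],[[0,0,0],[0,0,0],1],[[0,0,0],[0,0,0],0.5],[[0,0,0],[0,0,0],0.3]])

```text
clock: 12.55
eef_pos: [0.664, 0.1783, 0.0911]
tcp_rot: [0.151, 0.989, 0.0, 0.001]
contact_force: [0.5, -0.3, 0.7]
opening: 0.0588
grasp_force: 0.0
```

carry_out(commands=[[[0,0,0],[0,0,0],0],[[0,0,0],[0,0,0],0],[[0,0,0],[0,0,0],0],[[0,0,0],[0,0,0],0],[[0,0,0],[0,0,0],0],[[0,0,0],[0,0,0],0],[[0,0,0],[0,0,0],0],[[0,0,0],[0,0,0],0]])

```text
clock: 13.35
eef_pos: [0.6645, 0.1788, 0.0918]
tcp_rot: [0.151, 0.989, 0.001, 0.002]
contact_force: [1.0, 0.6, 5.9]
opening: 0.0445
grasp_force: 64.4
```

```bash
python3 - <<'E'
from plan import *
st()
p=bot.state()['eef_pos']
plan([(p[0],p[1],p[2]+.01,163,0,.008),(p[0],p[1],.15,163,0,.025),(.431,-.0115,.15,102.7,0,.03),(.431,-.0115,.085,102.7,0,.03)])
E
```

```text
t 13.35 p [0.6645 0.1788 0.0918] h 162.6 zax [ 0.004  0.    -1.   ] F [1.  0.6 5.9] op 0.0445 g 64.4 q6 -1.18
[[[0.0,0.0,-0.005],[0,0,0.0],0],[[0.0,0.0,-0.005],[0,0,-0.01],0],[[0.0,0.0,-0.024],[0,0,0.0],0],[[0.0,0.0,-0.024],[0,0,0.0],0],[[0.015,-0.023,0.0],[0,0,0.1],0],[[0.013,-0.024,0.0],[0,0,0.09],0],[[0.011,-0.025,0.0],[0,0,0.1],0],[[0.008,-0.026,0.0],[0,0,0.09],0]]
[[[0.006,-0.027,0.0],[0,0,0.1],0],[[0.003,-0.027,0.0],[0,0,0.1],0],[[0.001,-0.028,0.0],[0,0,0.09],0],[[-0.002,-0.027,0.0],[0,0,0.1],0],[[-0.005,-0.027,0.0],[0,0,0.09],0],[[-0.007,-0.026,0.0],[0,0,0.1],0],[[-0.01,-0.026,0.0],[0,0,0.1],0],[[0.0,0.0,0.022],[0,0,0.0],0]]
[[[0.0,0.0,0.021],[0,0,0.0],0],[[0.0,0.0,0.022],[0,0,0.0],0],[[0,0,0],[0,0,0],0],[[0,0,0],[0,0,0],0],[[0,0,0],[0,0,0],0],[[0,0,0],[0,0,0],0],[[0,0,0],[0,0,0],0],[[0,0,0],[0,0,0],0]]
end [ 0.4307 -0.0114  0.0848] 102.5
```

carry_out(commands=[[[0,0,-0.005],[0,0,0],0],[[0,0,-0.008],[0,0,0],0],[[0,0,-0.024],[0,0,0],0],[[0,0,-0.024],[0,0,0],0],[[0.015,-0.023,0],[0,0,0.1],0],[[0.013,-0.024,0],[0,0,0.09],0],[[0.011,-0.025,0],[0,0,0.1],0],[[0.008,-0.026,0],[0,0,0.09],0]])

```text
clock: 14.15
eef_pos: [0.5761, 0.1096, 0.1501]
tcp_rot: [0.337, 0.942, -0.0, -0.001]
contact_force: [-0.5, 0.5, -1.9]
opening: 0.0446
grasp_force: 63.4
```

carry_out(commands=[[[0.006,-0.027,0],[0,0,0.1],0],[[0.003,-0.027,0],[0,0,0.1],0],[[0.001,-0.028,0],[0,0,0.09],0],[[-0.002,-0.027,0],[0,0,0.1],0],[[-0.005,-0.027,0],[0,0,0.09],0],[[-0.007,-0.026,0],[0,0,0.1],0],[[-0.01,-0.026,0],[0,0,0.1],0],[[0,0,0.022],[0,0,0],0]])

```text
clock: 14.95
eef_pos: [0.4273, -0.0112, 0.1305]
tcp_rot: [0.631, 0.775, 0.0, 0.003]
contact_force: [0.9, 0.3, -3.8]
opening: 0.0448
grasp_force: 63.4
```

carry_out(commands=[[[-0.003,0,0.021],[0,0,0],0],[[0,0,0.015],[0,0,0],0],[[0,0,0],[0,0,0],0],[[0,0,0],[0,0,0],0],[[0,0,0],[0,0,0],0],[[0,0,0],[0,0,0],0],[[0,0,0],[0,0,0],0],[[0,0,0],[0,0,0],0]])

```text
clock: 15.75
eef_pos: [0.428, -0.0123, 0.0927]
tcp_rot: [0.63, 0.777, 0.0, 0.0]
contact_force: [0.4, 0.1, -2.1]
opening: 0.0444
grasp_force: 63.3
```

```bash
python3 - <<'E'
from plan import *
from m import rect
st()
s=snap('scene','s6'); e=snap('side','sd6'); a=cv2.resize(s['image'][150:240,200:320],(533,400)); 
cv2.imwrite('pics/c6.png',a[:,:,::-1])
p=bot.state()['eef_pos']
for n in (s,e):
  C=cloud(n)
  r=np.hypot(C[...,0]-p[0],C[...,1]-p[1])
  for lo,hi in ((.094-.0918+p[2]-.002,.1+p[2]-.0918),(.027,.04)):
    m=(C[...,2]>lo)&(C[...,2]<hi)&(r<.11); print(m.sum(),rect(C[m]))
E
```

```text
t 15.75 p [ 0.428  -0.0123  0.0927] h 101.9 zax [ 0.001 -0.    -1.   ] F [ 0.4  0.1 -2.1] op 0.0444 g 63.3 q6 -0.52
634 (array([432.5,  -6.5]), array([108.1,  60.2]), -78.5)
1454 (array([430.7, -11.2]), array([172.6, 114.5]), -77.7)
441 (array([427.4,  -8. ]), array([112.5,  69.1]), -74.5)
836 (array([432.3, -12.4]), array([181.7, 111.9]), -77.0)
```

View pics/c6.png

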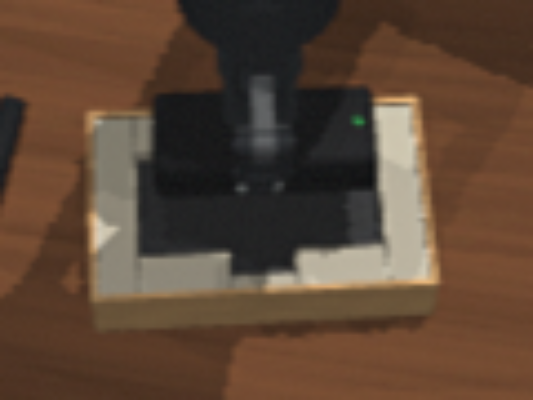

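The brick is level above the recess, with its LED at (358,120), and about 4 mm too far along +y. I'll correct that while descending.

carry_out(commands=[[[-0.004,0.003,0],[0,0,-0.01],0],[[0,0,0.015],[0,0,0],0],[[0,0,0.012],[0,0,0],0],[[0,0,0.008],[0,0,0],0],[[0,0,0.003],[0,0,0],0],[[0,0,0.002],[0,0,0],0],[[0,0,0],[0,0,0],0],[[0,0,0],[0,0,0],0]])

```text
clock: 16.65
eef_pos: [0.4319, -0.0157, 0.0527]
tcp_rot: [0.626, 0.78, 0.0, 0.0]
contact_force: [0.2, 0.6, -2.6]
opening: 0.0445
grasp_force: 63.4
```

carry_out(commands=[[[0,0,0.001],[0,0,0],0],[[0,0,0.001],[0,0,0],0],[[0,0,0],[0,0,0],0],[[0,0,0],[0,0,0],0],[[0,0,0],[0,0,0],0],[[0,0,0],[0,0,0],0],[[0,0,0],[0,0,0],0],[[0,0,0],[0,0,0],0]])

```text
clock: 17.45
eef_pos: [0.4315, -0.0155, 0.0503]
tcp_rot: [0.626, 0.78, -0.0, -0.0]
contact_force: [0.2, -0.7, -2.3]
opening: 0.0446
grasp_force: 63.4
```

carry_out(commands=[[[0,0,0.001],[0,0,0],0],[[0,0,0],[0,0,0],0],[[0,0,0],[0,0,0],0],[[0,0,0],[0,0,0],0],[[0,0,0],[0,0,0],0],[[0,0,0],[0,0,0],0],[[0,0,0],[0,0,0],0],[[0,0,0],[0,0,0],0]])

```text
clock: 18.25
eef_pos: [0.4317, -0.0156, 0.0498]
tcp_rot: [0.626, 0.78, -0.0, -0.0]
contact_force: [-3.1, 1.0, 6.0]
opening: 0.0444
grasp_force: 64.4
```

carry_out(commands=[[[0,0,0],[0,0,0],0.7],[[0,0,0],[0,0,0],0.75],[[0,0,0],[0,0,0],0.75],[[0,0,0],[0,0,0],0.75],[[0,0,-0.01],[0,0,0],0.75],[[0,0,-0.03],[0,0,0],0.75],[[0,0,-0.04],[0,0,0],1],[[0,0,-0.04],[0,0,0],1]])

```text
clock: 19.05
eef_pos: [0.4311, -0.0154, 0.1711]
tcp_rot: [0.626, 0.78, -0.0, -0.0]
contact_force: [0.8, -0.3, -0.0]
opening: 0.0856
grasp_force: 0.0
```

```bash
python3 - <<'E'
from plan import *
from m import rect
st()
s=load('s5'); C=cloud(snap('scene','s7'))
r=np.hypot(C[...,0]-.662,C[...,1]-.182)
for lo,hi in ((.06,.068),(.03,.038)):
    m=(C[...,2]>lo)&(C[...,2]<hi)&(r<.1); print(m.sum(),rect(C[m]))
plan([(.662,.182,.16,61,1,.045)])
E
```

```text
t 19.05 p [ 0.4311 -0.0154  0.1711] h 102.5 zax [-0.  0. -1.] F [ 0.8 -0.3 -0. ] op 0.0856 g 0.0 q6 -0.54
1433 (array([664.9, 183.1]), array([95.8, 61.8]), 60.1)
739 (array([661.1, 177.4]), array([150.6,  68.1]), 64.7)
[[[0.021,0.038,0.003],[0,0,0.1],1],[[0.024,0.035,0.002],[0,0,0.11],1],[[0.028,0.033,0.003],[0,0,0.1],1],[[0.031,0.029,0.003],[0,0,0.1],1],[[0.034,0.027,0.002],[0,0,0.11],1],[[0.037,0.022,0.003],[0,0,0.1],1],[[0.039,0.019,0.002],[0,0,0.1],1],[[0,0,0],[0,0,0],1]]
end [0.6621 0.1821 0.1604] 61.3
```

carry_out(commands=[[[0.021,0.038,0.003],[0,0,0.1],1],[[0.024,0.035,0.002],[0,0,0.11],1],[[0.028,0.033,0.003],[0,0,0.1],1],[[0.031,0.029,0.003],[0,0,0.1],1],[[0.034,0.027,0.002],[0,0,0.11],1],[[0.037,0.022,0.003],[0,0,0.1],1],[[0.039,0.019,0.002],[0,0,0.11],1],[[0.002,0,0],[0,0,0],1]])

```text
clock: 19.9
eef_pos: [0.6611, 0.1878, 0.1497]
tcp_rot: [0.863, 0.505, 0.0, -0.0]
contact_force: [-1.2, -0.9, -0.4]
opening: 0.0853
grasp_force: 0.0
```

```bash
python3 - <<'E'
from plan import *
from m import rect
st()
d=snap('wrist','w8'); s=snap('scene','s8')
C=cloud(d)
r=np.hypot(C[...,0]-.662,C[...,1]-.182)
for lo,hi in ((.06,.068),(.03,.038)):
    m=(C[...,2]>lo)&(C[...,2]<hi)&(r<.1); print(m.sum(),rect(C[m]))
C=cloud(s); m=(C[...,2]>.049)&(C[...,2]<.06)&(np.hypot(C[...,0]-.431,C[...,1]+.012)<.07); print('brick',rect(C[m]),np.median(C[m][:,2]))
a=cv2.resize(d['image'],(500,375)); b=cv2.resize(s['image'][150:240,200:300],(300,270)); b=cv2.copyMakeBorder(b,0,105,0,0,0)
cv2.imwrite('pics/c8.png',np.hstack([a,b])[:,:,::-1])
plan([(.664,.183,.14,60,1,.04),(.664,.183,.061,60,1,.03)])
E
```

```text
t 19.9 p [0.6611 0.1878 0.1497] h 60.7 zax [-0.     0.001 -1.   ] F [-1.2 -0.9 -0.4] op 0.0853 g 0.0 q6 0.61
10835 (array([665.4, 184.4]), array([96.1, 60.8]), 59.8)
3561 (array([659.1, 180. ]), array([149.7,  60.7]), 65.0)
brick (array([431.1, -11.8]), array([110.4,  48.4]), -79.1) 0.054151867745576676
[[[0.0,0.005,0.011],[0,0,0.01],1],[[0.0,0.0,0.026],[0,0,0.0],1],[[0.0,0.0,0.027],[0,0,0.0],1],[[0.0,0.0,0.026],[0,0,0.0],1],[[0,0,0],[0,0,0],1],[[0,0,0],[0,0,0],1],[[0,0,0],[0,0,0],1],[[0,0,0],[0,0,0],1]]
end [0.6636 0.1829 0.0609] 60.2
```

View pics/c8.png

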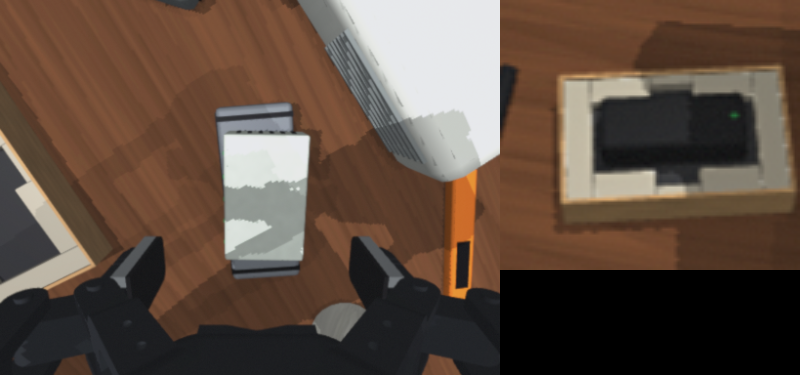

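The wrist view shows the switch at (265,198) between the fingers. The brick is seated flat, with its top at 54 mm.

carry_out(commands=[[[-0.001,0.005,0.012],[0,0,0.01],1],[[0,0,0.026],[0,0,0],1],[[0,0,0.026],[0,0,0],1],[[0,0,0.02],[0,0,0],1],[[0,0,0.007],[0,0,0],1],[[0,0,0],[0,0,0],1],[[0,0,0],[0,0,0],0.6],[[0,0,0],[0,0,0],0]])

```text
clock: 20.8
eef_pos: [0.6642, 0.1814, 0.0624]
tcp_rot: [0.866, 0.501, 0.001, 0.001]
contact_force: [-5.9, 1.0, 37.9]
opening: 0.059
grasp_force: 31.8
```

carry_out(commands=[[[0,0,0],[0,0,0],0],[[0,0,0],[0,0,0],0],[[0,0,0],[0,0,0],0],[[0,0,0],[0,0,0],0],[[0,0,0],[0,0,0],0],[[0,0,0],[0,0,0],0],[[0,0,0],[0,0,0],0],[[0,0,0],[0,0,0],0]])

```text
clock: 21.6
eef_pos: [0.6647, 0.1815, 0.0628]
tcp_rot: [0.866, 0.501, 0.002, 0.001]
contact_force: [-1.3, 1.0, 5.9]
opening: 0.0585
grasp_force: 67.4
```

```bash
python3 - <<'E'
from plan import *
st()
p=bot.state()['eef_pos']
plan([(p[0],p[1],p[2]+.01,60,0,.007),(p[0],p[1],.13,60,0,.025),(.458,-.2985,.13,83.3,0,.037),(.458,-.2985,.085,83.3,0,.025)])
E
```

```text
t 21.6 p [0.6647 0.1815 0.0628] h 60.1 zax [ 0.004  0.    -1.   ] F [-1.3  1.   5.9] op 0.0585 g 67.4 q6 0.61
[[[0.0,0.0,-0.005],[0,0,0.0],0],[[0.0,0.0,-0.005],[0,0,0.0],0],[[0.0,0.0,-0.019],[0,0,0.0],0],[[0.0,0.0,-0.019],[0,0,0.0],0],[[0.0,0.0,-0.019],[0,0,0.0],0],[[-0.035,0.004,0.0],[0,0,-0.03],0],[[-0.034,0.003,0.0],[0,0,-0.02],0],[[-0.035,0.002,0.0],[0,0,-0.03],0]]
[[[-0.035,0.002,0.0],[0,0,-0.03],0],[[-0.035,0.0,0.0],[0,0,-0.03],0],[[-0.035,-0.001,0.0],[0,0,-0.02],0],[[-0.034,-0.002,0.0],[0,0,-0.03],0],[[-0.035,-0.002,0.0],[0,0,-0.03],0],[[-0.035,-0.004,0.0],[0,0,-0.02],0],[[-0.034,-0.004,0.0],[0,0,-0.03],0],[[-0.035,-0.006,0.0],[0,0,-0.03],0]]
[[[-0.034,-0.006,0.0],[0,0,-0.02],0],[[-0.034,-0.007,0.0],[0,0,-0.03],0],[[-0.034,-0.008,0.0],[0,0,-0.03],0],[[-0.034,-0.009,0.0],[0,0,-0.03],0],[[0.0,0.0,0.022],[0,0,0.0],0],[[0.0,0.0,0.023],[0,0,0.0],0],[[0,0,0],[0,0,0],0],[[0,0,0],[0,0,0],0]]
end [ 0.4583 -0.2989  0.0848] 83.6
```

carry_out(commands=[[[0,0,-0.005],[0,0,0],0],[[0,0,-0.008],[0,0,0],0],[[0,0,-0.019],[0,0,0],0],[[0,0,-0.019],[0,0,0],0],[[0,0,-0.019],[0,0,0],0],[[-0.02,0.002,0],[0,0,-0.03],0],[[-0.034,0.003,0],[0,0,-0.02],0],[[-0.035,0.002,0],[0,0,-0.03],0]])

```text
clock: 22.4
eef_pos: [0.6266, 0.0993, 0.1304]
tcp_rot: [0.844, 0.536, -0.0, -0.0]
contact_force: [0.7, -0.9, -2.8]
opening: 0.058
grasp_force: 66.3
```

carry_out(commands=[[[-0.035,0.002,0],[0,0,-0.03],0],[[-0.035,0,0],[0,0,-0.03],0],[[-0.035,-0.001,0],[0,0,-0.02],0],[[-0.034,-0.002,0],[0,0,-0.03],0],[[-0.035,-0.002,0],[0,0,-0.03],0],[[-0.035,-0.004,0],[0,0,-0.02],0],[[-0.034,-0.004,0],[0,0,-0.03],0],[[-0.035,-0.006,0],[0,0,-0.03],0]])

```text
clock: 23.2
eef_pos: [0.516, -0.1577, 0.1305]
tcp_rot: [0.781, 0.625, 0.0, -0.0]
contact_force: [0.6, -0.1, -3.3]
opening: 0.0582
grasp_force: 66.3
```

carry_out(commands=[[[-0.034,-0.006,0],[0,0,-0.02],0],[[-0.034,-0.007,0],[0,0,-0.03],0],[[-0.034,-0.008,0],[0,0,-0.03],0],[[-0.034,-0.009,0],[0,0,-0.03],0],[[-0.012,-0.003,0],[0,0,0],0],[[0,0,0],[0,0,0],0],[[0,0,0],[0,0,0],0],[[0,0,0],[0,0,0],0]])

```text
clock: 24.0
eef_pos: [0.4585, -0.2951, 0.1301]
tcp_rot: [0.745, 0.667, 0.0, -0.0]
contact_force: [-0.4, -0.2, -2.2]
opening: 0.0583
grasp_force: 66.3
```

```bash
python3 - <<'E'
from plan import *
from m import rect
st()
s=snap('scene','s9'); e=snap('side','sd9')
p=bot.state()['eef_pos']
for n in (s,e):
  C=cloud(n); m=(abs(C[...,2]-(p[2]+.001))<.005)&(np.hypot(C[...,0]-p[0],C[...,1]-p[1])<.06)&(n['image'].min(2)>70); print(m.sum(),rect(C[m]),np.median(C[m][:,2]))
a=cv2.resize(s['image'][140:240,80:200],(480,400)); cv2.imwrite('pics/c9.png',a[:,:,::-1])
plan([(.458,-.300,.095,83.3,0,.03),(.458,-.300,.054,83.3,0,.01)])
E
```

```text
t 24.0 p [ 0.4585 -0.2951  0.1301] h 83.7 zax [-0.     0.001 -1.   ] F [-0.4 -0.2 -2.2] op 0.0583 g 66.3 q6 -0.68
697 (array([ 459.8, -281.9]), array([82.9, 72.5]), -87.1) 0.13234324074319248
315 (array([ 459.3, -291.2]), array([100.4,  70.6]), -88.8) 0.13108911633064635
[[[-0.002,0.0,0.018],[0,0,0.0],0],[[-0.003,0.0,0.017],[0,0,0.01],0],[[0.0,0.0,0.008],[0,0,0.0],0],[[0.0,0.0,0.008],[0,0,0.0],0],[[0.0,0.0,0.009],[0,0,0.0],0],[[0.0,0.0,0.008],[0,0,0.0],0],[[0.0,0.0,0.008],[0,0,0.0],0],[[0,0,0],[0,0,0],0]]
end [ 0.458  -0.3003  0.0542] 83.1
```

View pics/c9.png

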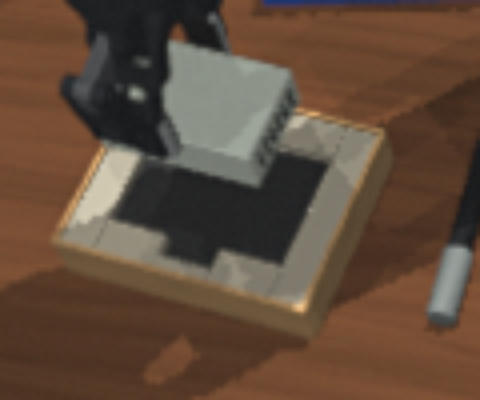

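The switch is level above its recess and its edges are parallel to the carton's. Going down.

carry_out(commands=[[[-0.003,0,0.018],[0,0,0],0],[[-0.003,0,0.017],[0,0,0.01],0],[[0,0,0.01],[0,0,0],0],[[0,0,0.01],[0,0,0],0],[[0,0,0.01],[0,0,0],0],[[0,0,0.01],[0,0,0],0],[[0,0,0.001],[0,0,0],0],[[0,0,0],[0,0,0],0]])

```text
clock: 24.9
eef_pos: [0.4574, -0.3024, 0.0541]
tcp_rot: [0.749, 0.663, 0.0, -0.0]
contact_force: [0.7, -0.2, -3.3]
opening: 0.0582
grasp_force: 66.2
```

carry_out(commands=[[[0,0,0.001],[0,0,0],0],[[0,0,0.001],[0,0,0],0],[[0,0,0],[0,0,0],0],[[0,0,0],[0,0,0],0],[[0,0,0],[0,0,0],0],[[0,0,0],[0,0,0],0],[[0,0,0],[0,0,0],0],[[0,0,0],[0,0,0],0]])

```text
clock: 25.7
eef_pos: [0.4575, -0.3025, 0.0523]
tcp_rot: [0.749, 0.663, 0.0, 0.0]
contact_force: [0.1, -0.5, -2.9]
opening: 0.0583
grasp_force: 66.3
```

carry_out(commands=[[[0,0,0.001],[0,0,0],0],[[0,0,0.001],[0,0,0],0],[[0,0,0],[0,0,0],0],[[0,0,0],[0,0,0],0],[[0,0,0],[0,0,0],0],[[0,0,0],[0,0,0],0],[[0,0,0],[0,0,0],0],[[0,0,0],[0,0,0],0]])

```text
clock: 26.5
eef_pos: [0.4575, -0.3026, 0.0508]
tcp_rot: [0.749, 0.663, -0.0, 0.0]
contact_force: [-3.6, 1.7, 6.0]
opening: 0.0585
grasp_force: 67.3
```

Contact is where I expected it. I'll release and go for the dock.

carry_out(commands=[[[0,0,0],[0,0,0],0.85],[[0,0,0],[0,0,0],0.85],[[0,0,0],[0,0,0],0.85],[[0,0,0],[0,0,0],0.85],[[0,0,-0.01],[0,0,0],0.85],[[0,0,-0.03],[0,0,0],0.9],[[0,0,-0.04],[0,0,0],1],[[0,0,-0.04],[0,0,0],1]])

```text
clock: 27.3
eef_pos: [0.4572, -0.3023, 0.172]
tcp_rot: [0.749, 0.663, 0.0, -0.0]
contact_force: [0.8, -0.7, -1.0]
opening: 0.0857
grasp_force: 0.0
```

```bash
python3 - <<'E'
from plan import *
from m import rect
st()
C=cloud(snap('scene','s10'))
m=(C[...,2]>.03)&(C[...,2]<.038)&(np.hypot(C[...,0]-.662,C[...,1]-.182)<.1); print(m.sum(),rect(C[m]))
plan([(.661,.179,.14,65,1,.045)])
E
```

```text
t 27.3 p [ 0.4572 -0.3023  0.172 ] h 83.0 zax [-0.  0. -1.] F [ 0.8 -0.7 -1. ] op 0.0857 g 0.0 q6 -0.68
2089 (array([658.7, 178.4]), array([150.3,  63. ]), 64.9)
[[[0.042,0.012,0.003],[0,0,0.03],1],[[0.043,0.01,0.004],[0,0,0.02],1],[[0.042,0.01,0.003],[0,0,0.03],1],[[0.043,0.008,0.003],[0,0,0.02],1],[[0.043,0.007,0.004],[0,0,0.03],1],[[0.043,0.006,0.003],[0,0,0.03],1],[[0.044,0.005,0.003],[0,0,0.02],1],[[0.043,0.004,0.004],[0,0,0.03],1]]
[[[0.044,0.003,0.003],[0,0,0.03],1],[[0.044,0.001,0.004],[0,0,0.02],1],[[0.043,0.001,0.003],[0,0,0.03],1],[[0.044,-0.001,0.003],[0,0,0.02],1],[[0,0,0],[0,0,0],1],[[0,0,0],[0,0,0],1],[[0,0,0],[0,0,0],1],[[0,0,0],[0,0,0],1]]
end [0.6611 0.179  0.1402] 65.3
```

carry_out(commands=[[[0.042,0.012,0.003],[0,0,0.03],1],[[0.043,0.01,0.004],[0,0,0.02],1],[[0.042,0.01,0.003],[0,0,0.03],1],[[0.043,0.008,0.003],[0,0,0.02],1],[[0.043,0.007,0.004],[0,0,0.03],1],[[0.043,0.006,0.003],[0,0,0.03],1],[[0.044,0.005,0.003],[0,0,0.02],1],[[0.043,0.004,0.004],[0,0,0.03],1]])

```text
clock: 28.15
eef_pos: [0.5917, 0.022, 0.1441]
tcp_rot: [0.814, 0.58, 0.001, 0.001]
contact_force: [0.4, 0.7, 0.6]
opening: 0.0851
grasp_force: 0.0
```

carry_out(commands=[[[0.044,0.003,0.003],[0,0,0.03],1],[[0.044,0.001,0.004],[0,0,0.02],1],[[0.043,0.001,0.003],[0,0,0.03],1],[[0.044,-0.001,0.003],[0,0,0.02],1],[[0,0,0],[0,0,0],1],[[0,0,0],[0,0,0],1],[[0,0,0],[0,0,0],1],[[0,0,0],[0,0,0],1]])

```text
clock: 28.95
eef_pos: [0.6582, 0.1806, 0.1308]
tcp_rot: [0.843, 0.538, 0.0, 0.0]
contact_force: [0.4, -0.1, 0.1]
opening: 0.0852
grasp_force: 0.0
```

```bash
python3 - <<'E'
from plan import *
from m import rect
st()
d=snap('wrist','w11'); s=snap('scene','s11')
for n in (d,s):
  C=cloud(n); m=(C[...,2]>.031)&(C[...,2]<.038)&(np.hypot(C[...,0]-.66,C[...,1]-.18)<.09); print(m.sum(),rect(C[m]))
m=(C[...,2]>.046)&(C[...,2]<.06)&(np.hypot(C[...,0]-.457,C[...,1]+.3)<.07); print('switch',rect(C[m]),np.median(C[m][:,2]))
a=cv2.resize(d['image'],(500,375)); b=cv2.resize(s['image'][150:240,85:185],(300,270)); b=cv2.copyMakeBorder(b,0,105,0,0,0)
cv2.imwrite('pics/c11.png',np.hstack([a,b])[:,:,::-1])
plan([(.6595,.1785,.10,65,1,.04),(.6595,.1785,.027,65,1,.03)])
E
```

```text
t 28.95 p [0.6582 0.1806 0.1308] h 65.2 zax [ 0. -0. -1.] F [ 0.4 -0.1  0.1] op 0.0852 g 0.0 q6 0.52
15234 (array([659.7, 180.1]), array([148.4,  60.8]), 65.2)
1628 (array([658.5, 178.3]), array([150.1,  62. ]), 64.8)
switch (array([ 456.8, -299.6]), array([96.3, 61.8]), 82.9) 0.05271685670279069
[[[-0.001,0.002,0.031],[0,0,0.0],1],[[0.0,0.0,0.024],[0,0,0.0],1],[[0.0,0.0,0.024],[0,0,0.0],1],[[0.0,0.0,0.025],[0,0,0.0],1],[[0,0,0],[0,0,0],1],[[0,0,0],[0,0,0],1],[[0,0,0],[0,0,0],1],[[0,0,0],[0,0,0],1]]
end [0.6597 0.179  0.0267] 65.2
```

View pics/c11.png

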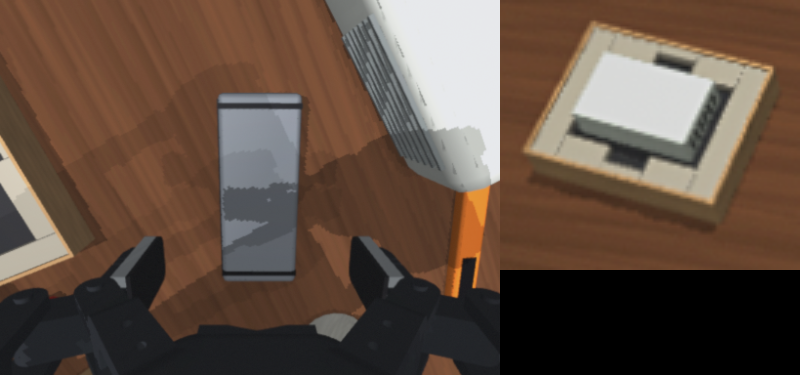

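The dock at (260,187) is between the fingers, and the switch is seated flat with its top at 52 mm. I'll grip the dock.

carry_out(commands=[[[-0.001,0.002,0.031],[0,0,0],1],[[0,0,0.024],[0,0,0],1],[[0,0,0.024],[0,0,0],1],[[0,0,0.02],[0,0,0],1],[[0,0,0.006],[0,0,0],1],[[0,0,0],[0,0,0],1],[[0,0,0],[0,0,0],0.65],[[0,0,0],[0,0,0],0.65]])

```text
clock: 29.85
eef_pos: [0.6607, 0.1802, 0.0273]
tcp_rot: [0.842, 0.539, 0.001, 0.001]
contact_force: [3.2, -3.4, 45.7]
opening: 0.0594
grasp_force: 38.9
```

carry_out(commands=[[[0,0,0],[0,0,0],0],[[0,0,0],[0,0,0],0],[[0,0,0],[0,0,0],0],[[0,0,0],[0,0,0],0],[[0,0,0],[0,0,0],0],[[0,0,0],[0,0,0],0],[[0,0,0],[0,0,0],0],[[0,0,0],[0,0,0],0]])

```text
clock: 30.65
eef_pos: [0.6612, 0.1802, 0.0276]
tcp_rot: [0.842, 0.539, 0.002, 0.001]
contact_force: [-0.3, -0.2, 6.5]
opening: 0.0584
grasp_force: 69.1
```

```bash
python3 - <<'E'
from plan import *
st()
p=bot.state()['eef_pos']
plan([(p[0],p[1],p[2]+.01,65,0,.007),(p[0],p[1],.11,65,0,.025),(.448,.305,.11,87,0,.03)])
E
```

```text
t 30.65 p [0.6612 0.1802 0.0276] h 65.2 zax [ 0.003  0.    -1.   ] F [-0.3 -0.2  6.5] op 0.0584 g 69.1 q6 0.52
[[[0.0,0.0,-0.005],[0,0,0.0],0],[[0.0,0.0,-0.005],[0,0,0.0],0],[[0.0,0.0,-0.024],[0,0,0.0],0],[[0.0,0.0,-0.024],[0,0,0.0],0],[[0.0,0.0,-0.024],[0,0,0.0],0],[[0.003,-0.027,0.0],[0,0,-0.04],0],[[0.003,-0.028,0.0],[0,0,-0.04],0],[[0.005,-0.027,0.0],[0,0,-0.05],0]]
[[[0.006,-0.026,0.0],[0,0,-0.04],0],[[0.008,-0.027,0.0],[0,0,-0.04],0],[[0.008,-0.026,0.0],[0,0,-0.04],0],[[0.009,-0.026,0.0],[0,0,-0.05],0],[[0.011,-0.025,0.0],[0,0,-0.04],0],[[0.012,-0.025,0.0],[0,0,-0.04],0],[[0,0,0],[0,0,0],0],[[0,0,0],[0,0,0],0]]
end [0.4478 0.3054 0.1096] 87.0
```

carry_out(commands=[[[0,0,-0.005],[0,0,0],0],[[0,0,-0.008],[0,0,0],0],[[0,0,-0.024],[0,0,0],0],[[0,0,-0.024],[0,0,0],0],[[0,0,-0.024],[0,0,0],0],[[0.002,-0.015,0],[0,0,-0.04],0],[[0.003,-0.028,0],[0,0,-0.04],0],[[0.005,-0.027,0],[0,0,-0.05],0]])

```text
clock: 31.45
eef_pos: [0.5973, 0.2157, 0.1102]
tcp_rot: [0.805, 0.593, -0.0, -0.0]
contact_force: [-0.0, 1.0, -4.2]
opening: 0.0584
grasp_force: 68.0
```

carry_out(commands=[[[0.006,-0.026,0],[0,0,-0.04],0],[[0.008,-0.027,0],[0,0,-0.04],0],[[0.008,-0.026,0],[0,0,-0.04],0],[[0.009,-0.026,0],[0,0,-0.05],0],[[0.011,-0.025,0],[0,0,-0.04],0],[[0.012,-0.025,0],[0,0,-0.04],0],[[0.001,-0.012,0],[0,0,0],0],[[0,0,0],[0,0,0],0]])

```text
clock: 32.25
eef_pos: [0.443, 0.3011, 0.1099]
tcp_rot: [0.725, 0.689, -0.001, -0.0]
contact_force: [0.3, -0.2, -4.0]
opening: 0.0585
grasp_force: 67.9
```

carry_out(commands=[[[0,0,0.01],[0,0,0],0],[[0,0,0],[0,0,0],0],[[0,0,0],[0,0,0],0],[[0,0,0],[0,0,0],0],[[0,0,0],[0,0,0],0],[[0,0,0],[0,0,0],0],[[0,0,0],[0,0,0],0],[[0,0,0],[0,0,0],0]])

```text
clock: 33.05
eef_pos: [0.4449, 0.301, 0.1004]
tcp_rot: [0.725, 0.688, 0.0, 0.0]
contact_force: [0.5, -0.7, -3.6]
opening: 0.0584
grasp_force: 67.9
```

```bash
python3 - <<'E'
from plan import *
st()
s=snap('scene','s12')
a=cv2.resize(s['image'][160:280,320:480],(640,480)); cv2.imwrite('pics/c12.png',a[:,:,::-1])
plan([(.448,.305,.08,87,0,.03),(.448,.305,.054,87,0,.01)])
E
```

```text
t 33.05 p [0.4449 0.301  0.1004] h 87.0 zax [ 0.  0. -1.] F [ 0.5 -0.7 -3.6] op 0.0584 g 67.9 q6 0.42
[[[0.004,0.003,0.02],[0,0,0.0],0],[[0.0,0.0,0.009],[0,0,0.0],0],[[0.0,0.0,0.009],[0,0,0.0],0],[[0.0,0.0,0.008],[0,0,0.0],0],[[0,0,0],[0,0,0],0],[[0,0,0],[0,0,0],0],[[0,0,0],[0,0,0],0],[[0,0,0],[0,0,0],0]]
end [0.4481 0.3049 0.0544] 87.0
```

View pics/c12.png

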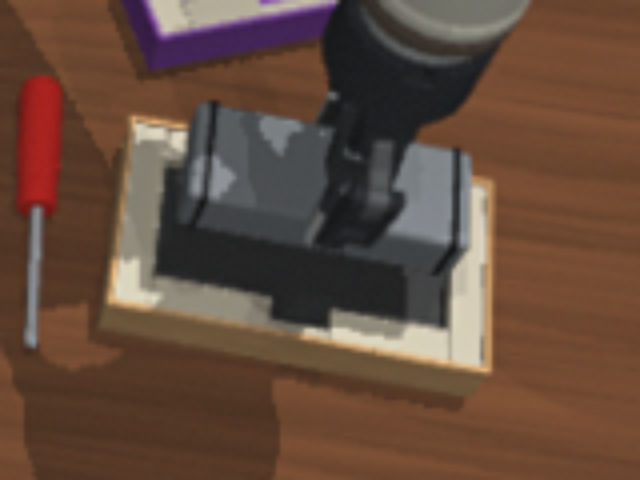

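The dock is level above its recess; its ends show at pixel columns 185 and 470, with the recess at 155–450 lower down. That agrees with the numbers.

carry_out(commands=[[[0.005,0.003,0.01],[0,0,0],0],[[0,0,0.01],[0,0,0],0],[[0,0,0.009],[0,0,0],0],[[0,0,0.009],[0,0,0],0],[[0,0,0.007],[0,0,0],0],[[0,0,0.002],[0,0,0],0],[[0,0,0],[0,0,0],0],[[0,0,0],[0,0,0],0]])

```text
clock: 33.9
eef_pos: [0.4484, 0.306, 0.0537]
tcp_rot: [0.725, 0.688, 0.0, 0.0]
contact_force: [0.2, 0.9, -3.9]
opening: 0.0588
grasp_force: 68.0
```

carry_out(commands=[[[0,0,0.001],[0,0,0],0],[[0,0,0.001],[0,0,0],0],[[0,0,0],[0,0,0],0],[[0,0,0],[0,0,0],0],[[0,0,0],[0,0,0],0],[[0,0,0],[0,0,0],0],[[0,0,0],[0,0,0],0],[[0,0,0],[0,0,0],0]])

```text
clock: 34.7
eef_pos: [0.4481, 0.3058, 0.0513]
tcp_rot: [0.725, 0.688, 0.0, -0.0]
contact_force: [-0.2, -0.1, -3.6]
opening: 0.0586
grasp_force: 68.0
```

Contact should come at about 0.0496.

carry_out(commands=[[[0,0,0.001],[0,0,0],0],[[0,0,0.001],[0,0,0],0],[[0,0,0],[0,0,0],0],[[0,0,0],[0,0,0],0],[[0,0,0],[0,0,0],0],[[0,0,0],[0,0,0],0],[[0,0,0],[0,0,0],0],[[0,0,0],[0,0,0],0]])

```text
clock: 35.5
eef_pos: [0.4482, 0.3059, 0.0496]
tcp_rot: [0.725, 0.689, 0.0, 0.0]
contact_force: [-4.4, -2.1, 5.7]
opening: 0.0584
grasp_force: 69.1
```

carry_out(commands=[[[0,0,0],[0,0,0],0.85],[[0,0,0],[0,0,0],0.85],[[0,0,0],[0,0,0],0.85],[[0,0,0],[0,0,0],0.85],[[0,0,-0.01],[0,0,0],0.85],[[0,0,-0.03],[0,0,0],0.9],[[0,0,-0.04],[0,0,0],1],[[0,0,-0.04],[0,0,0],1]])

```text
clock: 36.3
eef_pos: [0.4478, 0.3057, 0.1711]
tcp_rot: [0.725, 0.688, -0.0, -0.0]
contact_force: [0.9, -0.0, 0.3]
opening: 0.0852
grasp_force: 0.0
```

carry_out(commands=[[[-0.04,0.02,-0.01],[0,0,0],1],[[-0.04,0.02,0],[0,0,0],1],[[-0.04,0.02,0],[0,0,0],1],[[-0.04,0.02,0],[0,0,0],1],[[0,0,0],[0,0,0],1],[[0,0,0],[0,0,0],1],[[0,0,0],[0,0,0],1],[[0,0,0],[0,0,0],1]])

```text
clock: 37.1
eef_pos: [0.5192, 0.1431, 0.1794]
tcp_rot: [0.725, 0.689, 0.0, -0.0]
contact_force: [-0.4, -0.2, 0.8]
opening: 0.0851
grasp_force: 0.0
```

```bash
python3 - <<'E'
from plan import *
from m import rect
st()
s=snap('scene','s13'); C=cloud(s)
for n,c,z in (('spk',(.675,-.191),.066),('brick',(.431,-.012),.054),('switch',(.457,-.3),.052),('dock',(.448,.305),.056)):
    m=(abs(C[...,2]-z)<.005)&(np.hypot(C[...,0]-c[0],C[...,1]-c[1])<.09); print(n,m.sum(),rect(C[m]),np.percentile(C[m][:,2],[10,50,90]).round(4))
cv2.imwrite('pics/f13.png',cv2.resize(s['image'][130:384,60:],(800,450))[:,:,::-1])
E
```

```text
t 37.1 p [0.5192 0.1431 0.1794] h 87.1 zax [-0.  0. -1.] F [-0.4 -0.2  0.8] op 0.0851 g 0.0 q6 0.09
spk 580 (array([ 675.3, -191.8]), array([55.6, 54.9]), -74.2) [0.0644 0.0667 0.0689]
brick 853 (array([429.8, -11. ]), array([108.6,  47.6]), -77.9) [0.0517 0.0541 0.0564]
switch 941 (array([ 456.9, -300.3]), array([98.3, 62.2]), 82.9) [0.0504 0.0527 0.055 ]
dock 1608 (array([447.6, 303.5]), array([148.7,  62.3]), 87.4) [0.0539 0.0562 0.0583]
```

View pics/f13.png

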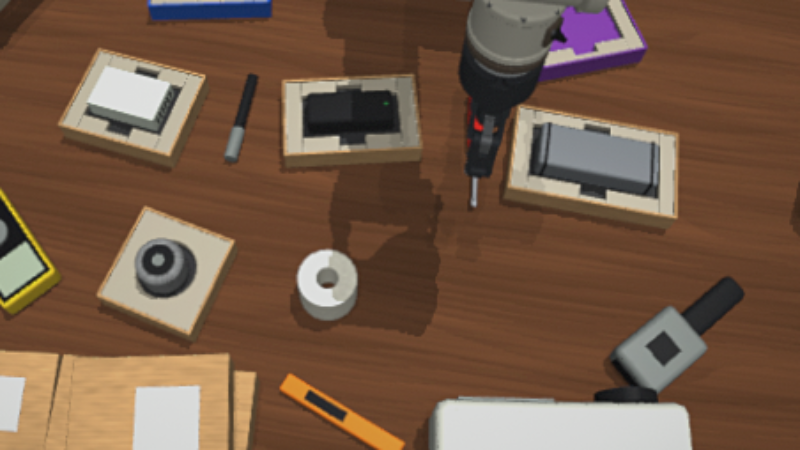

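All four devices lie flat in their recesses: switch (130,95), brick (350,112), dock (595,155) and speaker (165,265). Their top heights match, and the arm is clear of everything.

```bash
python3 -c "
from rig import bot
print(bot.job_done())"
```

```text
the job is handed in; nothing more can be done
None
```

All four devices are lying flat and right way up in their own cartons, and the job was handed in at about 37 s of the 136 s allowed; the speaker touched its recess rim on the way in and was lifted and re-centred before it was set down.

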